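# Shut and latch the small-parts case

## Robot

A 6-joint arm with a two-finger parallel gripper is mounted at the origin on the work surface. World frame = base frame: x ahead of the robot, y to its left, z up, the work surface at z = 0. Lengths are in m, angles in rad, forces in N, time in s.
With the tool pointing down it reaches from about 0.3 to 0.825 m from the base axis. Payload 5.4 kg.
Tool frame: the origin (TCP) lies at the very end of the fingers, on their centre line; the grasp point (between the pads) lies 19 mm behind it; z points along the fingers, y is the line along which they close (so a half turn about z gives the same grasp; the last joint's range is limited). The gripper opens to 92 mm and grips with 3 to 60 N. Pads are 20 mm wide; open, the fingers measure 128 mm over their backs; the gripper's body (75 mm by 189 mm) begins 69 mm behind the grasp point.
Start: joints at [-1.543, 0.158, 1.597, -0, 1.386, -0.21], TCP at [0.135, -0.559, 0.215] pointing down, gripper open.
Joint ranges: [-2.91, 2.91], [-0.94, 2.29], [0.18, 2.7], [-1.29, 4.43], [0.17, 2.64], [-3, 3]. Speed limits (rad/s): [2.57, 2.57, 3.14, 3.14, 3.14, 3.14].

## Interface

Orientations are given as a rotation vector (axis times angle).
In Python, from workcell import bot gives the robot as it stands. Calls block until the motion is done:
- bot.goto(position, orientation): joint-space move of the TCP to a pose.
- bot.line_to(position, rot=None, max_speed=0.15): straight line of the TCP; rot=None keeps the orientation; max_speed is the mean speed in m/s.
- bot.set_joints(angles): joint-space move.
- bot.set_gripper(opening, newtons=None): opening from 0.0 (shut) to 1.0 (fully open); newtons is the grip in N (None keeps the last); returns when the fingers have stopped.
- bot.hold(seconds).
- bot.inverse_kinematics(position, orientation): joint angles nearest the present ones, or None.
- bot.read_camera(name): name is "scene" or "top" or "wrist"; returns a dict with "pixels" (384x512x3 uint8, blue, green, red), "fx", "fy", "cx", "cy" (pixels), "k1" (the pictures are not rectified: a ray, as slopes to the right and down, at radius r is drawn at 1 + k1 r^2 times it, then the intrinsics apply), "R" (3x3) and "t" (3): a world point X has camera coordinates R X + t. Camera axes: x right, y down, z forward; pixel columns grow to the right and rows downward; lengths in m; the calibration is good to about 2 mm. A picture is of the moment at which its call begins. There is no depth.
A pose or a line that the arm cannot do raises bot.MotionError and nothing moves.
- bot.job_done(): hands the job in; it is judged then, once.
Readings, each from a call of its own:
- bot.current_clock(): time.
- bot.current_joints(): joint angles.
- bot.current_joint_vel(): joint speeds.
- bot.current_effort(): joint torques, N m.
- bot.current_ee_pos(): TCP position.
- bot.current_tool_rot(): TCP orientation.
- bot.current_contact_force(): force on the tool from outside, world axes, zero at the start.
- bot.current_ft_torque(): the same for the moment, N m.
- bot.current_opening(): opening from 0.0 (shut) to 1.0 (fully open).
- bot.current_grip_force(): force on a finger pad.
Only numpy, scipy, OpenCV 4.12 (cv2) and the standard library are available. Lean on these libraries where they do the work, as an engineer would, in place of code of your own. Each camera call takes 0.05 s, during which the arm holds its last target. There are 200 camera calls.

## Task

The small-parts carry case on the bench has been left open. With the fingertips push its lid over and fully shut, and then push both of the lid's front latches down until they lie flat against the front of the case. Do not take hold of its handle or lift, tip or shove the case, and leave the other things on the bench alone.

Things in the scene. Friction and masses are not known exactly. Their poses are not given: they have to be found in the camera images.
- case: black plastic fastener case, 180 mm deep (its x), 280 wide (y), tray 52 high, 66 with the lid shut, about 2.7 kg, loose on the bench. Origin: centre of its underside. x points from the front (latches and handle, facing the robot to within 0.3 rad) to the back (lid hinge), y to the left, z up
- lid_hinge (a point): middle of the lid's hinge axis, on the case's back edge, 90 mm behind the case's origin and 54 mm above the bench; the axis runs along the case's y; axes as the case's
- lid (a joint): the lid, radians: 0 = fully shut, level; 1.57 = upright; more = leaning back; stop at 1.85. Starts at 1.05 to 1.7. Grey frame 14 mm thick, two clear windows, 30 mm wide solid middle bar; 180 mm from hinge axis to front edge, 280 wide; outside face 12 mm outside the hinge axis. Stiff hinge (0.35 N m): it stays where it is left and must be pushed all the way
- lid_front (a point): middle of the lid's front edge, on its outside face, 180 mm from the hinge axis (the upper edge while the lid stands open); moves with the lid; x axis from it along the lid to the hinge, z out of the outside face
- latch_left (a joint): the left latch (case's +y side), a black flap on the lid's front edge, 36 mm wide, 34 long, 5 thick, hinged at point latch_left_pin. Radians: 0 = fastened, flat against the case's front (square to the lid); grows as it swings out and up; 1.57 = straight out in the lid's plane; stop at 2.1. Starts at 1.35 to 1.9. Stiff little hinge (0.04 N m): it stays where it is left
- latch_right (a joint): the right latch (case's -y side), a black flap on the lid's front edge, 36 mm wide, 34 long, 5 thick, hinged at point latch_right_pin. Radians: 0 = fastened, flat against the case's front (square to the lid); grows as it swings out and up; 1.57 = straight out in the lid's plane; stop at 2.1. Starts at 1.35 to 1.9. Stiff little hinge (0.04 N m): it stays where it is left
- latch_left_pin (a point): middle of the left latch's hinge axis, on the lid's front edge (4 mm in front of it), 95 mm to the side of the lid's middle; axes as the lid's. With the lid shut it lies 94 mm in front of the case's origin and 58 mm above the bench
- latch_right_pin (a point): middle of the right latch's hinge axis, on the lid's front edge (4 mm in front of it), 95 mm to the side of the lid's middle; axes as the lid's. With the lid shut it lies 94 mm in front of the case's origin and 58 mm above the bench
- latch_left_tip (a point): middle of the free end of the left latch, 34 mm from its hinge axis; moves with the latch
- latch_right_tip (a point): middle of the free end of the right latch, 34 mm from its hinge axis; moves with the latch
- case_handle: black carrying handle on the middle of the case's front, 13 mm thick bar, 100 mm long along y, standing 33 mm out of the front, 30 mm above the bench. Origin: middle of its foot on the front. Not to be taken
- tape: roll of masking tape lying flat, 90 mm across, 24 mm high; bystander, beside the case; origin: centre of its underside
- spray: white plastic bottle, 60 mm across, 170 mm high, upright; bystander, beside the case; origin: centre of its underside
- knife: yellow utility knife lying flat, 142 mm long along its x, 24 mm wide, 16 mm high; bystander, beside the case; origin: on its underside, midway but 1 mm

How it is judged:
By the outcome, as a careful person would: the job done as asked, in the order asked, and still so for the second after the job is handed in, with the robot touching nothing.
It also fails if it takes over 70 s, if anything falls off the work surface, if the arm or the gripper's body presses on something with over 40 N, if the wrist force passes 120 N, or if a joint passes its speed limit or range.

## Working session

There is one attempt and no reset: what is moved stays moved. The work goes in short steps, each a Python script; the robot and the scene stay as the last script left them, time stands still between calls to the robot, and variables do not carry over. Pictures are saved under pics/ and viewed, at most 10 in all, crops included, and the job is handed in when it is done.

```bash
ls; mkdir -p pics
python3 - <<'E'
from workcell import bot
import cv2,numpy as np
for n in("scene","top"):
    c=bot.read_camera(n); cv2.imwrite(f"pics/{n}0.png",c["pixels"])
    print(n,c["fx"],c["fy"],c["cx"],c["cy"],c["k1"],(-c["R"].T@c["t"]).round(3),np.round(c["R"],3).tolist())
E
```

```text
pics
scene 466.33626992292903 466.33626992292903 256.50334592628377 191.45626979770387 -0.0925243426425047 [1.141 0.395 0.993] [[-0.502, 0.865, -0.006], [0.709, 0.407, -0.576], [-0.495, -0.293, -0.818]]
top 402.14672245344525 402.14672245344525 255.1497735363365 188.92396415914044 -0.01425185829197063 [0.442 0.044 0.971] [[-0.015, -1.0, 0.004], [-0.988, 0.014, -0.154], [0.154, -0.006, -0.988]]
```

View pics/scene0.png

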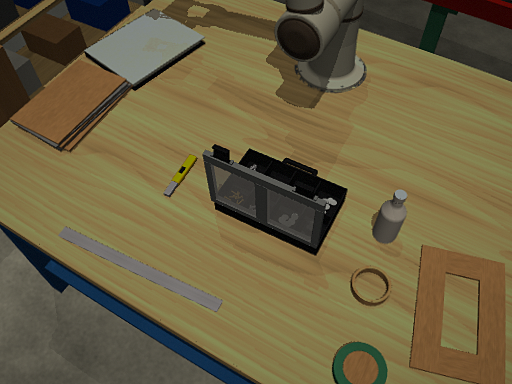

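View pics/top0.png

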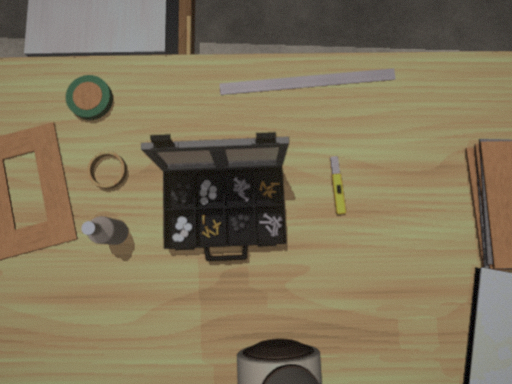

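The top view shows the case with tray front corners near (164,248) and (285,244), the handle at (226,253) and the upper edge of the lid from (144,145) to (289,140). The knife is at (338,190) and the spray at (105,230). The scene view shows the back of the lid, with its upper edge from (206,152) to (325,199). I'll enlarge both views to get corner pixels.

Run:
```python
import cv2,numpy as np
a=cv2.imread("pics/top0.png")[120:275,130:310];b=cv2.imread("pics/scene0.png")[135:260,190:360]
f=lambda i,s:cv2.convertScaleAbs(cv2.resize(i,None,fx=s,fy=s,interpolation=cv2.INTER_CUBIC),alpha=1.6,beta=20)
a=f(a,3.6);b=f(b,4.4)
print(a.shape,b.shape)
cv2.imwrite("pics/a.png",a);cv2.imwrite("pics/b.png",b)
```

```text
(558, 648, 3) (550, 748, 3)
```

View pics/a.png

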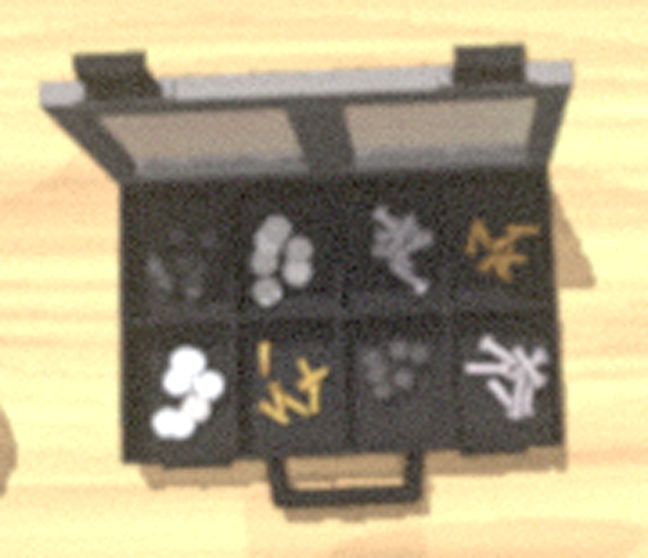

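View pics/b.png

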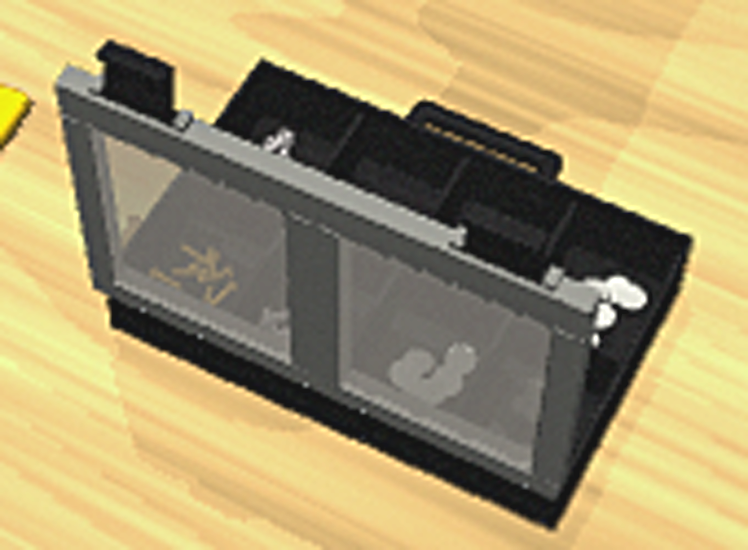

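Crop a shows the tray's front rim corners at (125,463) and (565,443), and the outside edge of the lid's front at (42,83) and (573,62). Both latches stick up: left (75–155, 55–95), right (455–525, 45–85). In crop b the same lid corners are at (592,338) (+y) and (60,113) (−y). The right latch tip is at about (100–172, 45–70).

```bash
cat > h.py <<'E'
from workcell import bot
import cv2,numpy as np
from scipy.spatial.transform import Rotation as Ro
def ray(c,p):
    u=np.array([(p[0]-c["cx"])/c["fx"],(p[1]-c["cy"])/c["fy"]]);s=u.copy()
    for _ in range(20): s=u/(1+c["k1"]*(s@s))
    return -c["R"].T@c["t"],c["R"].T@np.array([*s,1])
def plane(c,p,z):
    o,d=ray(c,p); return o+d*(z-o[2])/d[2]
def tri(c1,p1,c2,p2):
    o,d=ray(c1,p1);q,e=ray(c2,p2)
    k=np.linalg.lstsq(np.c_[d,-e],q-o,rcond=None)[0]
    a,b=o+d*k[0],q+e*k[1]; return (a+b)/2,np.linalg.norm(a-b)
A=lambda x,y:(130+(x+.5)/3.6-.5,120+(y+.5)/3.6-.5)
B=lambda x,y:(190+(x+.5)/4.4-.5,135+(y+.5)/4.4-.5)
E
python3 - <<'E'
from h import *
T=bot.read_camera("top");S=bot.read_camera("scene")
L=plane(T,A(125,463),.052);R=plane(T,A(565,443),.052)
print("rim",L,R,np.linalg.norm(L-R))
SL=plane(S,B(690,240),.052);SR=plane(S,B(262,60),.052);print("rim scene",SL,SR,np.linalg.norm(SL-SR))
for a,b in(((42,83),(592,338)),((573,62),(60,113))): print("lid",tri(T,A(*a),S,B(*b)))
y=L-R; yaw=np.arctan2(-y[0],y[1]);print("yaw",yaw)
E
```

```text
rim [0.45251893 0.24611364 0.052     ] [ 0.46104073 -0.03057954  0.052     ] 0.27682438305486134
rim scene [0.45374521 0.24778177 0.052     ] [ 0.45973748 -0.0289851   0.052     ] 0.27683172814716145
lid (array([0.65085581, 0.25750535, 0.22380496]), np.float64(0.0019919550571657943))
lid (array([ 0.65899391, -0.02430341,  0.21896488]), np.float64(0.005267615960016231))
yaw 0.030789006109688048
```

```bash
cat >> h.py <<'E'
YAW=.029; C=np.array([.5467,.1125,0])
Rz=Ro.from_euler('z',YAW)
W=lambda x,y,z:C+Rz.apply([x,y,z])
D1=(Rz*Ro.from_rotvec([np.pi,0,0])).as_rotvec()   # tool down, y along case y
D2=(Rz*Ro.from_rotvec([0,np.pi,0])).as_rotvec()
F=lambda:np.round(Rz.inv().apply(bot.current_contact_force()),2)
def lid(t,r=.16,w=.01): return W(.09-r*np.cos(t)+.012*np.sin(t)+w,0,.054+r*np.sin(t)+.012*np.cos(t))
E
python3 - <<'E'
from h import *
print(bot.current_tool_rot(),F())
for d in (D1,D2):
  for p in (W(.17,0,.36),W(.17,0,.21),lid(1),lid(0),W(-.116,.095,.03),W(-.116,-.095,.03)):
    q=bot.inverse_kinematics(p,d); print(p.round(3),None if q is None else np.round(q,2))
T=bot.read_camera("top"); print("spray top",plane(T,(90,229),.17),"base",plane(T,(112,232),.02),"knife",plane(T,(338,190),0.01))
E
```

```text
[-3.11828699e+00 -3.72524857e-01 -1.69940171e-04] [-0.63  0.79  1.  ]
[0.717 0.117 0.36 ] [-0.    0.54  0.84 -0.    1.76  1.54]
[0.717 0.117 0.21 ] [-0.    0.56  1.1  -0.    1.48  1.54]
[0.57  0.113 0.195] [-0.01  0.19  1.6  -0.    1.35  1.53]
[0.487 0.111 0.066] [-0.02  0.14  1.94 -0.    1.07  1.52]
[0.428 0.204 0.03 ] [ 0.19  0.14  2.02 -0.    0.98  1.73]
[0.434 0.014 0.03 ] [-0.25  0.04  2.13 -0.    0.97  1.29]
[0.717 0.117 0.36 ] [-0.    0.54  0.84 -0.    1.76 -1.6 ]
[0.717 0.117 0.21 ] [-0.    0.56  1.1   0.    1.48 -1.6 ]
[0.57  0.113 0.195] [-0.01  0.19  1.6  -0.    1.35 -1.61]
[0.487 0.111 0.066] [-0.02  0.14  1.94 -0.    1.07 -1.62]
[0.428 0.204 0.03 ] [ 0.19  0.14  2.02 -0.    0.98 -1.41]
[0.434 0.014 0.03 ] [-0.25  0.04  2.13 -0.    0.97 -1.85]
spray top [0.49101802 0.36884579 0.17      ] base [0.49242945 0.37732378 0.02      ] knife [ 0.58648608 -0.1618762   0.01      ]
```

Run:
```python
from h import *
t0=bot.current_clock()
bot.set_gripper(0.0)
p=bot.current_ee_pos(); bot.line_to([p[0],p[1],.40],max_speed=.3)
bot.goto(W(.17,0,.36),D2)
bot.line_to(W(.17,0,.214),max_speed=.2)
print(F(), bot.current_clock()-t0)
for t in (1.85,1.7,1.55,1.4,1.2,1.0,.8,.6,.4,.25,.15):
    bot.line_to(lid(t),max_speed=.15); print(t,F())
print(bot.current_clock())
c=bot.read_camera("scene"); cv2.imwrite("pics/s1.png",cv2.resize(c["pixels"][100:280,150:400],None,fx=3,fy=3))
```

```text
[0.64 0.44 0.35] 6.125
1.85 [ 0.18 -0.98  0.38]
1.7 [0.41 0.1  0.39]
1.55 [0.46 0.49 0.66]
1.4 [ 0.3  -0.01 -0.91]
1.2 [-0.97 -0.44 -0.29]
1.0 [-0.3  -0.27  0.12]
0.8 [-0.32 -0.09 -0.11]
0.6 [ 0.07  0.4  -0.42]
0.4 [-0.22 -0.05 -0.07]
0.25 [-0.11 -0.2  -0.1 ]
0.15 [0.15 0.47 0.04]
9.9667
```

View pics/s1.png

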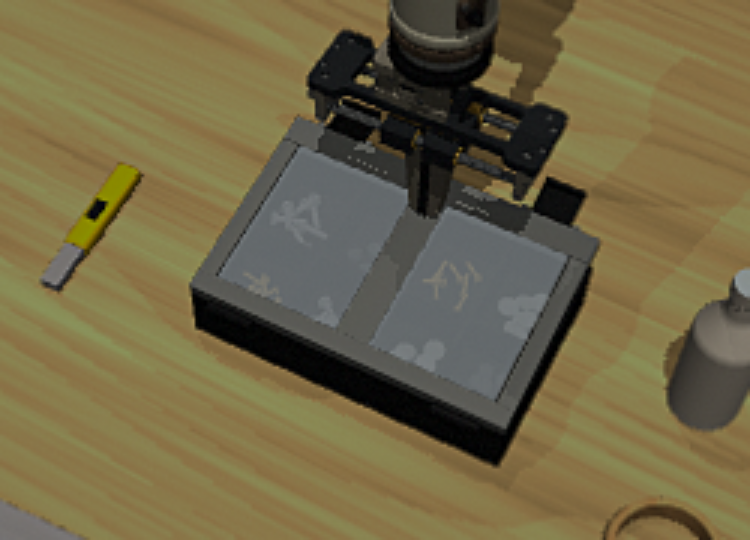

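The lid is nearly shut, with the fingertips on its middle bar at (427,210). Both latches stick out at the front, at (352,122) and (562,200). Next I'll press the lid shut and do the latches.

Run:
```python
from h import *
bot.line_to(lid(0)+[0,0,.003],max_speed=.1)
z=bot.current_ee_pos()[2]
for i in range(12):
    z-=.001; p=lid(0); p[2]=z; bot.line_to(p,max_speed=.05); f=F(); print(round(z,4),f)
    if f[2]>10: break
p=lid(0);p[2]=.17; bot.line_to(p,max_speed=.25)
print(bot.current_clock())
def latch(s):
    bot.line_to(W(-.116,s*.095,.13),max_speed=.25)
    for z in (.09,.07,.055,.04,.03): bot.line_to(W(-.116,s*.095,z),max_speed=.12); print(z,F())
    x=-.116
    while x<-.099:
        x+=.001; bot.line_to(W(x,s*.095,.03),max_speed=.04); f=F(); print(round(x,4),f)
        if f[0]<-3.5 : break
    bot.line_to(W(-.125,s*.095,.03),max_speed=.15); bot.line_to(W(-.125,s*.095,.13),max_speed=.25)
    print(bot.current_clock())
latch(1)
c=bot.read_camera("wrist"); cv2.imwrite("pics/w.png",c["pixels"])
c=bot.read_camera("scene"); cv2.imwrite("pics/s2.png",cv2.resize(c["pixels"][100:280,150:400],None,fx=3,fy=3))
```

```text
0.068 [-0.64 -0.3  -0.25]
0.067 [0.45 0.12 0.32]
0.066 [-1.5   0.16  4.37]
0.065 [-3.93 -0.47 11.73]
11.9417
0.09 [ 0.55 -0.5   0.72]
0.07 [-0.23  0.3  -0.6 ]
0.055 [-0.78  0.2  -0.66]
0.04 [-0.33 -0.45  0.12]
0.03 [0.98 0.7  1.95]
-0.115 [-0.06 -0.14  2.61]
-0.114 [-0.13  1.06  3.97]
-0.113 [-0.1   1.05  2.99]
-0.112 [-0.49  1.31  0.79]
-0.111 [-0.02  0.11  0.39]
-0.11 [-1.43 -0.36 -1.81]
-0.109 [-4.67 -0.54  2.14]
16.7167
```

View pics/w.png

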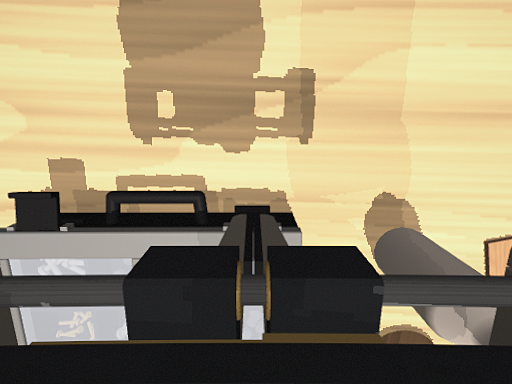

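The wrist view shows the left latch folded down at (252,208) and the right one still sticking out at (34,205). Now the right latch, then a view from the front with the wrist camera.

Run:
```python
from h import *
def latch(s):
    bot.line_to(W(-.116,s*.095,.13),max_speed=.25)
    for z in (.07,.04,.03): bot.line_to(W(-.116,s*.095,z),max_speed=.12); print(z,F())
    x=-.116
    while x<-.099:
        x+=.001; bot.line_to(W(x,s*.095,.03),max_speed=.04); f=F(); print(round(x,4),f)
        if f[0]<-3.5 : break
    bot.line_to(W(-.125,s*.095,.03),max_speed=.15); bot.line_to(W(-.125,s*.095,.13),max_speed=.25)
    print(bot.current_clock())
latch(-1)
# look at the front: tilt tool forward, backed off
for p,a in ((W(-.2,0,.2),.7),(W(-.18,0,.25),.5),(W(-.15,0,.25),.4)):
    d=(Rz*Ro.from_euler('y',-a)*Ro.from_rotvec([0,np.pi,0])).as_rotvec()
    if bot.inverse_kinematics(p,d) is not None:
        try: bot.goto(p,d)
        except bot.MotionError as e: print(e); continue
        print("at",p,a); break
c=bot.read_camera("wrist"); cv2.imwrite("pics/w2.png",c["pixels"])
t=bot.read_camera("top");
cv2.imwrite("pics/t2.png",cv2.resize(t["pixels"][120:275,130:310],None,fx=3.6,fy=3.6,interpolation=cv2.INTER_CUBIC));print(bot.current_clock())
```

```text
0.07 [-0.66  0.32  0.12]
0.04 [ 0.37 -0.54  0.44]
0.03 [-0.3   0.31 -0.08]
-0.115 [-0.34 -0.17  2.61]
-0.114 [-0.49 -0.35  2.55]
-0.113 [-1.31  0.46  1.7 ]
-0.112 [0.04 0.32 0.3 ]
-0.111 [-0.59  0.01 -0.16]
-0.11 [-1.8  -0.63 -1.54]
-0.109 [-4.92 -0.06  2.31]
21.5833
at [0.39676307 0.10815061 0.25      ] 0.4
22.375
```

View pics/w2.png

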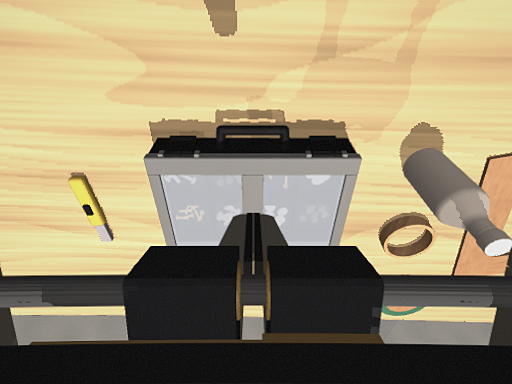

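The wrist view shows the lid shut and both latches folded down on the front, at (177,147) and (325,147), beside the handle at (252,133). I'll check how flat they are from a lower viewpoint and check that the case hasn't moved.

Run:
```python
from h import *
best=None
for a in (1.2,1.0,.85,.7,.55):
  for x in (-.25,-.2,-.15,-.1):
    for z in (.2,.25,.3,.35):
      d=(Rz*Ro.from_euler('y',-a)*Ro.from_rotvec([0,np.pi,0])).as_rotvec()
      if best is None and bot.inverse_kinematics(W(x,0,z),d) is not None: best=(a,x,z,d)
print(best)
if best:
    try: bot.goto(W(best[1],0,best[2]),best[3])
    except bot.MotionError as e: print(e)
c=bot.read_camera("wrist")
s=c["pixels"]
# project front region
P=np.array([W(x,y,z) for x,y,z in((-.09,.15,.07),(-.09,-.15,.07),(-.13,.15,0),(-.13,-.15,0))])@c["R"].T+c["t"]
u=P[:,:2]/P[:,2:]; u=u*(1+c["k1"]*(u**2).sum(1,keepdims=True)); u=u*c["fx"]+[c["cx"],c["cy"]]; print(u.round())
x0,y0=np.maximum(u.min(0)-12,0).astype(int);x1,y1=(u.max(0)+12).astype(int)
k=s[y0:y1,x0:x1]; f=790/k.shape[1]
f=min(f,280/k.shape[0]); k=cv2.convertScaleAbs(cv2.resize(k,None,fx=f,fy=f,interpolation=cv2.INTER_CUBIC),alpha=2.2,beta=20)
t=cv2.resize(bot.read_camera("top")["pixels"][165:275,150:300],None,fx=2.7,fy=2.7)
o=np.zeros((k.shape[0]+t.shape[0],max(k.shape[1],t.shape[1]),3),np.uint8);o[:k.shape[0],:k.shape[1]]=k;o[k.shape[0]:,:t.shape[1]]=t
print(o.shape);cv2.imwrite("pics/o.png",o);print(bot.current_clock())
```

```text
(0.7, -0.1, 0.2, array([-0.03540247,  2.44137853,  0.01292291]))
[[414. 109.]
 [ 93. 109.]
 [410.  28.]
 [ 97.  28.]]
(539, 790, 3)
22.9833
```

View pics/o.png

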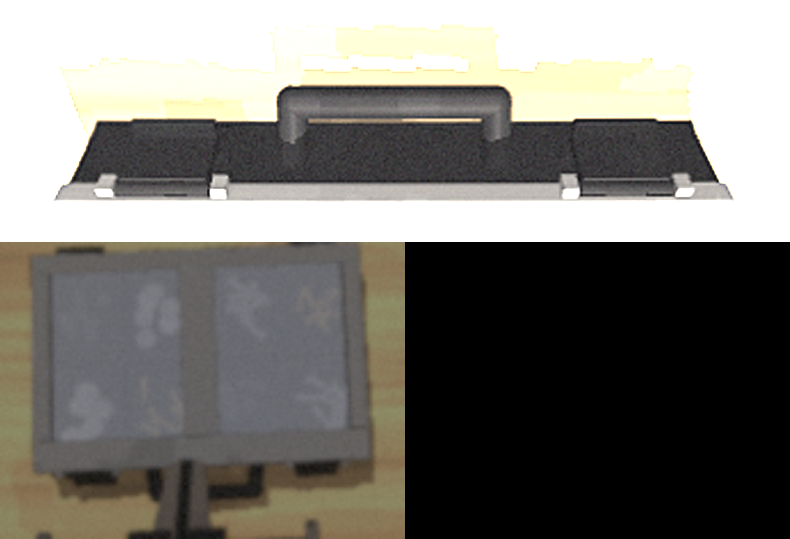

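The front view shows both latches down over the case's front, with their ends at row ~120 and the hinge at row ~185. The top view shows about 10 mm of each latch standing proud, at (93,478) and (317,467). I'll compare the end row with the rows predicted for a few latch angles.

Run:
```python
from h import *
def proj(c,X):
    P=c["R"]@X+c["t"];u=P[:2]/P[2];u=u*(1+c["k1"]*(u@u));return u*c["fx"]+[c["cx"],c["cy"]]
c=bot.read_camera("wrist");print(-c["R"].T@c["t"])
x0,y0=81,16;f=790/345
K=lambda X:((proj(c,X)-[x0,y0]+.5)*f-.5).round(1)
print("case bottom corners",K(W(-.09,-.14,0)),K(W(-.09,.14,0)),"lid top edge",K(W(-.09,-.14,.066)),K(W(-.09,.14,.066)),"handle outer",K(W(-.123,.05,.0365)))
for ph in (0,.1,.2,.3,.4):
  t=lambda o:(-.094-.034*np.sin(ph)-o*np.cos(ph),.058-.034*np.cos(ph)+o*np.sin(ph))
  for s in (-1,1): print(ph,s,[K(W(t(o)[0],s*.095,t(o)[1])) for o in(.0025,.005,-.0025)])
g=cv2.convertScaleAbs(c["pixels"],alpha=2.2)
for col in (140,380): print([int(v) for v in g[55:110,col-4:col+5].mean(axis=(1,2))])
```

```text
[0.28652407 0.10456728 0.2894767 ]
case bottom corners [ 97.9 110.4] [692.7 110.6] lid top edge [ 55.5 199.3] [735.2 199.6] handle outer [520.9  84.2]
0 -1 [array([180.6, 127.5]), array([179.1, 122.2]), array([183.6, 137.8])]
0 1 [array([610. , 127.6]), array([611.6, 122.3]), array([606.9, 138. ])]
0.1 -1 [array([178.3, 120.8]), array([176.6, 115.8]), array([181.6, 130.7])]
0.1 1 [array([612.3, 121. ]), array([614. , 115.9]), array([609. , 130.8])]
0.2 -1 [array([175.9, 114.6]), array([174. , 109.8]), array([179.4, 123.9])]
0.2 1 [array([614.8, 114.8]), array([616.7, 110. ]), array([611.2, 124. ])]
0.3 -1 [array([173.3, 108.9]), array([171.3, 104.5]), array([177. , 117.5])]
0.3 1 [array([617.4, 109. ]), array([619.4, 104.6]), array([613.6, 117.6])]
0.4 -1 [array([170.5, 103.7]), array([168.5,  99.7]), array([174.5, 111.5])]
0.4 1 [array([620.2, 103.8]), array([622.3,  99.8]), array([616.2, 111.6])]
[235, 234, 232, 232, 234, 238, 241, 228, 131, 55, 39, 52, 48, 47, 47, 47, 43, 41, 39, 38, 37, 44, 40, 38, 40, 41, 43, 38, 39, 40, 39, 42, 36, 40, 75, 64, 40, 59, 71, 80, 92, 86, 110, 169, 251, 255, 255, 255, 255, 255, 255, 255, 255, 255, 255]
[241, 241, 244, 242, 239, 240, 241, 246, 242, 176, 61, 72, 72, 54, 40, 33, 34, 36, 39, 41, 37, 39, 37, 37, 39, 36, 38, 41, 38, 38, 34, 39, 74, 128, 124, 132, 143, 157, 170, 234, 238, 236, 227, 146, 245, 255, 255, 255, 255, 255, 255, 255, 255, 255, 255]
```

Both latches are within about 0.1 rad of flat, but not clearly at 0. I'll turn the tool a quarter, touch the bare case front beside each latch lightly, and press each latch until the finger is 6.5 mm in front of that.

```bash
cat > p.py <<'E'
from h import *
D3=(Rz*Ro.from_euler('z',np.pi/2)*Ro.from_rotvec([0,np.pi,0])).as_rotvec()
q=bot.inverse_kinematics(W(-.15,.129,.13),D3)
if q is None or abs(q[5])>2.6: D3=(Rz*Ro.from_euler('z',-np.pi/2)*Ro.from_rotvec([0,np.pi,0])).as_rotvec()
loc=lambda:Rz.inv().apply(bot.current_ee_pos()-C)
def mean(n=5):
    v=[]
    for _ in range(n): v.append(F()); bot.hold(.02)
    return np.mean(v,axis=0)
def touch(y,z,x,lim,xend,step=.001):
    bot.line_to(W(x,y,.10),max_speed=.25); bot.line_to(W(x,y,z),max_speed=.15)
    f0=mean()[0]; out=[]
    while x<xend:
        x+=step; bot.line_to(W(x,y,z),max_speed=.06); f=mean()[0]-f0; out.append((round(x*1e3,1),round(loc()[0]*1e3,1),round(f,1)))
        if f<-lim: break
    print(y,z,out[-6:],bot.current_clock())
    bot.line_to(W(-.14,y,z),max_speed=.2); bot.line_to(W(-.14,y,.10),max_speed=.25)
E
python3 - <<'E'
from p import *
bot.goto(W(-.15,0,.15),D3)
touch(.130,.04,-.125,2.5,-.100)
touch(.095,.03,-.130,6.5,-.105)
E
```

```text
0.13 0.04 [(-114.0, np.float64(-114.0), np.float64(-0.6)), (-113.0, np.float64(-113.0), np.float64(-0.8)), (-112.0, np.float64(-112.0), np.float64(-0.4)), (-111.0, np.float64(-111.0), np.float64(-0.7)), (-110.0, np.float64(-110.0), np.float64(-0.9)), (-109.0, np.float64(-109.7), np.float64(-4.1))] 31.1833
0.095 0.03 [(-118.0, np.float64(-118.0), np.float64(0.1)), (-117.0, np.float64(-117.0), np.float64(-0.0)), (-116.0, np.float64(-116.0), np.float64(0.1)), (-115.0, np.float64(-115.4), np.float64(-1.7)), (-114.0, np.float64(-115.3), np.float64(-6.2)), (-113.0, np.float64(-115.3), np.float64(-9.5))] 38.5417
```

The left latch hits a hard stop 5.6 mm in front of the case face, so it is flat, and the case did not move. Now the same for the right latch.

Run:
```python
from p import *
bot.line_to(W(-.14,-.095,.10),max_speed=.25)
touch(-.130,.04,-.114,2.5,-.100)
touch(-.095,.03,-.121,5,-.105)
bot.line_to(W(-.16,-.095,.2),max_speed=.25)
t=bot.read_camera("top")["pixels"]; w=bot.read_camera("scene")["pixels"]
cv2.imwrite("pics/f.png",np.hstack([cv2.resize(t[80:290,60:360],None,fx=1.3,fy=1.3),cv2.resize(w[110:320,150:450],None,fx=1.3,fy=1.3)]))
print(bot.current_clock(),F())
```

```text
-0.13 0.04 [(-113.0, np.float64(-112.7), np.float64(-0.1)), (-112.0, np.float64(-112.1), np.float64(-0.2)), (-111.0, np.float64(-111.0), np.float64(0.1)), (-110.0, np.float64(-110.0), np.float64(0.0)), (-109.0, np.float64(-109.6), np.float64(-4.9))] 42.7917
-0.095 0.03 [(-119.0, np.float64(-119.0), np.float64(-0.1)), (-118.0, np.float64(-118.0), np.float64(-0.2)), (-117.0, np.float64(-117.0), np.float64(-0.4)), (-116.0, np.float64(-116.0), np.float64(-0.5)), (-115.0, np.float64(-115.4), np.float64(-2.4)), (-114.0, np.float64(-115.3), np.float64(-6.5))] 46.8333
48.2083 [-0.26  0.06 -0.19]
```

View pics/f.png

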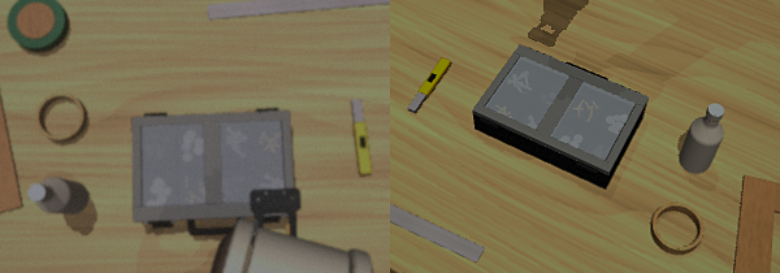

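The right latch stops at the same 5.7 mm. The picture shows the lid level and shut, the knife, spray and tape where they were, and the arm clear of the case.

```bash
python3 -c "
from workcell import bot
print(bot.job_done())"
```

```text
the job is handed in; nothing more can be done
None
```

The lid is fully shut and both latches are pressed flat against the case front; I handed the job in at about 48 s, with the case and bystanders where they were and the arm clear.

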